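Snap the stepped cover onto a power-supply housing

ROBOT

A 6-joint arm with a two-finger parallel gripper is mounted at the origin on the work surface. World frame = base frame: x ahead of the robot, y to its left, z up, the work surface at z = 0. Lengths are in m, angles in rad, forces in N, time in s.
With the tool pointing down it reaches from about 0.35 to 0.85 m from the base axis. Payload 8.1 kg.
Tool frame: the origin (TCP) lies between the finger pads, 19 mm behind the fingertips; this is the grasp point; z points along the fingers, y is the line along which they close (so a half turn about z gives the same grasp; the last joint's range is limited). The gripper opens to 93 mm and grips with 3 to 60 N. Pads are 15 mm wide; open, the fingers measure 128 mm over their backs; the gripper's body (75 mm by 188 mm) begins 65 mm behind the grasp point.
Start: joints at [-1.257, 0.13, 1.488, -0, 1.523, -0.085], TCP at [0.233, -0.553, 0.237] pointing down, gripper open.
Joint ranges: [-2.96, 2.96], [-0.89, 2.26], [0.02, 2.5], [-1.34, 4.48], [0, 2.73], [-2.66, 2.66]. Speed limits (rad/s): [2.39, 2.39, 2.79, 3.14, 3.14, 3.14].

INTERFACE

Orientations are given as a rotation vector (axis times angle).
In Python, from plant import read_state, eyes, workorder gives the robot as it stands. The module is installed in compiled form; this text tells all that it offers.
- The arm moves only by the tool play_rows, never from a script. Its argument "targets" is one flat list of numbers, 4 for each row, row after row: the shift along the tool's x, y, z in cm, then the turn about the tool's z in degrees. In form: [dx, dy, dz, roll, dx, dy, dz, roll, ...]. A call has 1 to 8 rows; each row is the pose to reach, as a shift and turn from the pose commanded when the call began, along the tool's axes at that moment; what a row does not reach only later rows make up. A row lasts 1/12 s, in which the tool goes at most 41.7 mm and 7.16 degrees, less where a joint would pass 70% of its speed; a pose out of reach is approached as far as the arm can. A call with a gripper value outside its range is refused whole. "grip" is the finger opening in cm, from 0 to 9.3, set as the call begins (left out, the last holds). The fingers move at their own pace and stop on an object; "grip_force" is the grip in N (left out, the last holds). Time passes only in rows, so rows that repeat a pose let the fingers close. It gives the time, the measured TCP pose, the force, the opening and the grip force at its end, in the units of the state.
- read_state(): the state, without advancing time (a new reading comes with each control period).
- eyes.read_camera(name): name is "scene" or "top" or "wrist"; returns a dict with "image" (400x640x3 uint8, red, green, blue), "vfov" (degrees; the focal length in pixels is half the picture's height over the tangent of half this angle, whatever the lens; pixels are square), "cx", "cy" (the principal point, pixels), "cam_to_world" (4x4, takes a point from camera to world coordinates); the wrist camera has in their place "T_tool_cam" (4x4, takes a point from camera to tool coordinates, whose origin is the TCP and whose axes are the flange's). Camera axes: x right, y up, looking along -z (the intrinsics and any distortion apply to the point x, -y, -z); pixel columns grow to the right and rows downward; lengths in m; the calibration is good to about 2 mm. A picture is of the moment at which its call begins: read the wrist's pose just before it. There is no depth.
- workorder.close_job(): hands the job in; it is judged then, once.
The state is a dict: "t": time; "q": joint angles; "dq": joint speeds; "joint_torque": joint torques, N m; "tool_pos": TCP position; "orientation": TCP orientation; "force": force on the tool from outside, world axes, zero at the start; "wrist_torque": the same for the moment, N m; "opening": finger opening in m; "gripper_force": force on a finger pad.
Only numpy, scipy, OpenCV 4.12 (cv2) and the standard library are available. Lean on these libraries where they do the work, as an engineer would, in place of code of your own. Each camera call takes 0.05 s, during which the arm holds its last target. There are 200 camera calls.

TASK

Fit the longer, high-hooded cover onto the open power-supply housing that stands in the spring-mounted nest: set it on the right way round, its raised hood over the tall parts, and press it straight down, keeping it level, until the clip arms at both ends have snapped under the housing's rims and it is fully home. Never push with more than 25 N, and ease off as soon as the clips have snapped, for the closed unit must not be leaned on with more than 18 N; leave it in its nest with the nest risen back to its top stop, and do not disturb the other things on the bench.

Things in the scene. Friction and masses are not known exactly. Their poses are not given: they have to be found in the camera images.
- cover: Cover to fit, light-grey plastic, about 0.1 kg. Plate 108 x 66 x 4 mm, on it a hollow hood 60 long (x) x 44 wide (y) x 26 mm high, from x = -42 to +18 mm, so +x is its low end. Side skirts (70 mm over them, 76 at their flared feet) reach 20 mm below the plate. Origin: middle of the cover in the plane of the plate's underside, 20 mm above the table at the start; x along its length, z up.
- cover_grip (a point): Grip point in the hood, on the cover's z axis 25 mm above its origin. Close on the hood along the cover's y (44 mm) with the TCP here: the fingertips are then 2 mm above the shoulders beside the hood (4 mm above the origin); the hood's top is 5 mm higher.
- cover_end_a (a point): Middle of the cover's low (+x) end, 52 mm from its origin, in the plane of the plate's underside.
- cover_end_b (a point): Middle of the cover's hood-side (-x) end, 52 mm from its origin, in the plane of the plate's underside.
- clip_a (a joint): Spring clip arm at the cover's low end: 0 relaxed, up to 0.45 rad spread outwards. The arm is 30 mm wide, stands at 56 to 59 mm from the cover's origin and hangs 16 mm below the plate; its inward hook has a catch face 7.6 mm below the plate and a lead-in slope below that. Passing the rim spreads it to about 0.2; snapped home it is back near 0.
- clip_b (a joint): The same clip arm at the cover's hood-side end.
- housing: Open dark-grey housing, 100 (x) x 62 (y) x 40 mm high, 0.35 kg, loose in the nest. Origin: centre of its underside. Its +x end has the low green terminal block; a capacitor and a transformer at its middle and -x end stand 13 to 16 mm above its top edge and go into the hood. A rounded rim 4 mm thick along each short end stands out to 54 mm from the middle, 5 mm below the top edge.
- housing_top (a point): Centre of the housing's top edge plane, 40 mm above its origin, axes as the housing's. Fitted, the cover's origin is at this point with its axes along these (2 mm side play). The hooks meet the rims with the cover about 8 mm above home and snap past them 5 to 7 mm above home. Snapping both takes 13 to 21 N, depending on friction; then the force drops by some 5 N.
- fixture: Aluminium fixture fixed to the table: base plate 176 (x) x 132 (y) x 10 mm with four guide posts and springs that carry the nest plate. Origin: centre of the base's underside. At rest the housing's origin is 42 mm above this origin, centred within 1.5 mm, axes alike.
- nest (a joint): How far the sprung nest plate with the housing has sunk, in m: 0 at its top stop, 0.023 at its hard bottom stop. It starts to sink at about 3 to 5 N of press and sinks by 8 to 17 mm before the clips snap (damped, so it moves without bouncing), and rises again when the press is eased off.
- small_cover: Another cover, for another product: light grey, shorter (80 mm), with a low centred hood (14 mm high). Leave alone. Origin: middle, underside of its plate, 15 mm above the table.
- squeeze_bottle: White squeeze bottle with a green nozzle, 48 mm wide, 157 mm tall; leave alone. Origin: centre of its underside.
- glue_pot: White pot with a tan lid, 76 mm wide, 85 mm tall; leave alone. Origin: centre of its underside.
- loose_board: Populated tan circuit board, 70 x 150 mm, parts up to 18 mm tall; leave alone. Origin: centre of its underside.
- screwdriver: Screwdriver lying on the table; leave alone. Origin: centre of its underside.
- screw_bin: Black divided bin, 75 x 100 x 35 mm; leave alone. Origin: centre of its underside.
- sealant_cartridge: White sealant cartridge with a red ring, 47 mm thick, lying, about 195 mm long; leave alone. Origin: centre of its underside.
Things that resemble listed ones, but are neither listed nor needed, are in the scene too. What is shaped like the housing but orange is not meant.

How it is judged:
On the way, in this order (a step that is already met when the one before it is completed fails the run):
1. the cover stands level and the right way round on the housing, clips not yet snapped (origin 43 to 55 mm above the housing's) (z of cover_end_a in the frame of housing between 0.043 and 0.055 m and z of cover_end_b in the frame of housing between 0.043 and 0.055 m and x of cover_end_a in the frame of housing between 0.047 and 0.057 m and y of cover_end_a in the frame of housing between -0.005 and 0.005 m and y of cover_end_b in the frame of housing between -0.005 and 0.005 m), for 0.1 s.
2. both ends of the cover are down on the housing's top edge, clips snapped (z of cover_end_a in the frame of housing between 0.038 and 0.0412 m and z of cover_end_b in the frame of housing between 0.038 and 0.0412 m and x of cover_end_a in the frame of housing between 0.047 and 0.057 m and y of cover_end_a in the frame of housing between -0.005 and 0.005 m and y of cover_end_b in the frame of housing between -0.005 and 0.005 m), for 0.2 s.
At the end, for the whole second after the job is handed in: Both ends of the cover within 1.2 mm of fully home on the housing, right way round (low end over the terminal block), in line with it within 5 mm; the housing in its nest within 4 mm and the nest back within 2 mm of its top stop; all at rest (all of step 2 and z of housing in the frame of fixture between 0.04 and 0.044 m and horizontal distance between housing and fixture below 0.004 m and value of joint nest below 0.002 m and linear speed of each of cover, housing below 0.01 m/s); the robot touches nothing.
It fails at once if the press on the unit goes over 25 N (contact force of housing on nest over 30.5 N with the unit's own weight) (contact force between housing and fixture above 30.5 N).
It fails at once if the closed unit is leaned on with more than 18 N (contact force of housing on nest over 24 N with its own weight, cover home) (contact force between housing and fixture above 24 N and z of cover_end_a in the frame of housing between 0.038 and 0.0412 m and z of cover_end_b in the frame of housing between 0.038 and 0.0412 m).
It fails at once if the cover is tilted by more than 9 degrees while it is on the housing (under 15 mm from home) (distance between cover and housing below 0.055 m and angle between cover's own z axis and vertical above 0.16 rad).
It fails at once if another thing on the bench is moved by more than 15 mm (distance of any of small_cover, squeeze_bottle, glue_pot, loose_board, screwdriver, screw_bin, sealant_cartridge from where it was at the start of the episode above 0.015 m).
It also fails if it takes over 58 s, if anything falls off the work surface, if the arm or the gripper's body presses on something with over 40 N, if the wrist force passes 120 N, or if a joint passes its speed limit or range.

## Working session

There is one attempt and no reset: what is moved stays moved. The work goes in short steps, Python scripts to look and compute and a tool call to move; the robot and the scene stay as the last step left them, time stands still between calls to the robot, and variables do not carry over. Pictures are saved under pics/ and viewed, at most 10 in all, crops included, and the job is handed in when it is done.

Besides the shell and the picture viewer there is one more tool, called after ">>>" as name(argument=value, ...), one argument or row to a line, values as JSON. play_rows: Moves the arm, as the interface text tells. Its arguments: {"type":"object","properties":{"targets":{"type":"array"},"grip":{"type":"number"},"grip_force":{"type":"number"}},"required":["targets"]}

```bash
mkdir -p pics; cat > h.py <<'E'
import numpy as np,cv2
from scipy.spatial.transform import Rotation as R
from plant import read_state,eyes,workorder
def cam(name):
    s=read_state(); c=eyes.read_camera(name)
    if name=='wrist':
        T=np.eye(4);T[:3,:3]=R.from_rotvec(s['orientation']).as_matrix();T[:3,3]=s['tool_pos']
        M=T@np.array(c['T_tool_cam'])
    else: M=np.array(c['cam_to_world'])
    return c,M
def f(c): return 200/np.tan(np.radians(c['vfov'])/2)
def pix2w(c,M,u,v,z):
    d=M[:3,:3]@np.array([(u-c['cx'])/f(c),-(v-c['cy'])/f(c),-1]); o=M[:3,3]
    return o+d*(z-o[2])/d[2]
def w2pix(c,M,p):
    q=M[:3,:3].T@(np.array(p)-M[:3,3]); return c['cx']+f(c)*q[0]/-q[2], c['cy']-f(c)*q[1]/-q[2]
E
python3 - <<'E'
from h import *
import pickle
for n in ['top','scene']:
    c,M=cam(n); pickle.dump((c,M),open(n+'.pkl','wb'))
    cv2.imwrite(f'pics/{n}.png',cv2.resize(c['image'][:,:,::-1],(800,500)))
    print(n,c['vfov'],c['cx'],c['cy'],[k for k in c],M.round(3).tolist())
s=read_state();print(s)
E
```

```text
top 55.6010992610102 319.8480451047325 200.96407558743044 ['image', 'vfov', 'cx', 'cy', 'cam_to_world'] [[-0.018, 0.99, -0.142, 0.393], [-1.0, -0.019, -0.008, 0.015], [-0.01, 0.142, 0.99, 1.186], [0.0, 0.0, 0.0, 1.0]]
scene 53.40494871326777 320.6231744950287 200.02746990007006 ['image', 'vfov', 'cx', 'cy', 'cam_to_world'] [[0.147, -0.521, 0.841, 1.411], [0.989, 0.074, -0.127, -0.129], [0.004, 0.85, 0.526, 0.601], [0.0, 0.0, 0.0, 1.0]]
{'t': 0.1, 'q': array([-1.25740777e+00,  1.31078714e-01,  1.48913592e+00,  1.56365007e-05,
        1.52303185e+00, -8.53975990e-02]), 'dq': array([ 1.68119467e-03, -3.01026651e-03, -2.40905193e-03, -6.80040719e-05,
        5.27294184e-04, -7.17405534e-04]), 'joint_torque': array([ 2.03094103e-03, -5.61335206e+01, -4.93100166e+01,  7.68665923e-02,
        2.90032692e-02, -5.93803884e-05]), 'tool_pos': array([ 0.23285915, -0.5524518 ,  0.2365154 ]), 'orientation': array([-3.07773614e+00, -6.21942319e-01,  2.70984027e-04]), 'force': array([ 0.63037765, -0.55488296, -0.50161776]), 'wrist_torque': array([ 0.00939948, -0.00924242, -0.00710641]), 'gripper_force': 0.0, 'opening': 0.0933220104235942}
```

View pics/top.png

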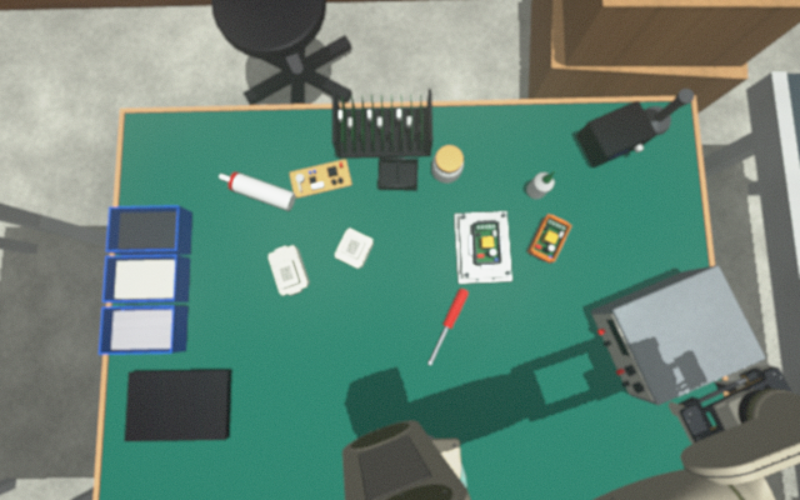

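View pics/scene.png

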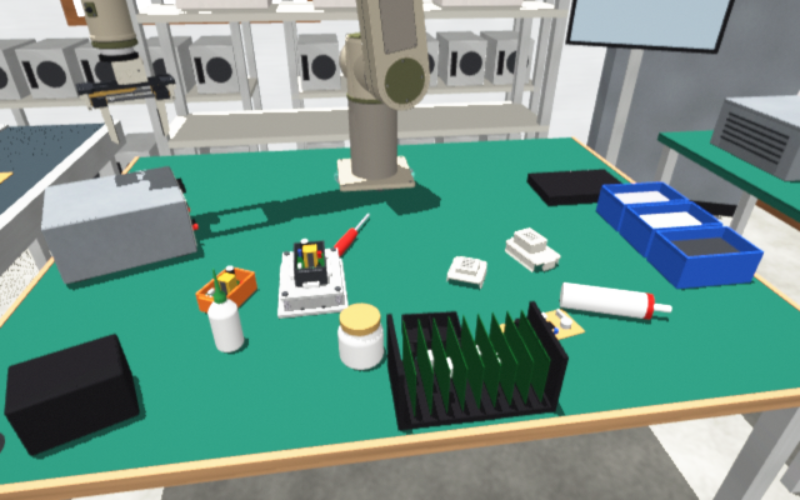

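The top view shows the cover at about (287,270), the small cover at (354,248), the fixture at (484,247), and the orange decoy at (550,238). I'll enlarge the first and third.

```bash
python3 - <<'E'
from h import *
import pickle
c,M=pickle.load(open('top.pkl','rb'));I=c['image'][:,:,::-1]
a=cv2.resize(I[185:245,200:260],(400,400),interpolation=cv2.INTER_CUBIC)
b=cv2.resize(I[162:232,355:425],(400,400),interpolation=cv2.INTER_CUBIC)
c2,M2=pickle.load(open('scene.pkl','rb'));I=c2['image'][:,:,::-1]
d=cv2.resize(I[170:230,390:460],(400,200*0+200),interpolation=cv2.INTER_CUBIC)
e=cv2.resize(I[180:260,210:290],(400,200),interpolation=cv2.INTER_CUBIC)
cv2.imwrite('pics/z1.png',np.vstack([np.hstack([a,b]),np.hstack([d,e])]))
print(pix2w(c,M,287*.8,270*.8,.03),pix2w(c,M,487*.8,243*.8,.08),pix2w(c,M,484*.8,247*.8,.01))
E
```

```text
[0.5176495  0.30175951 0.03      ] [ 0.56712838 -0.18213645  0.08      ] [ 0.56815827 -0.18668465  0.01      ]
```

View pics/z1.png

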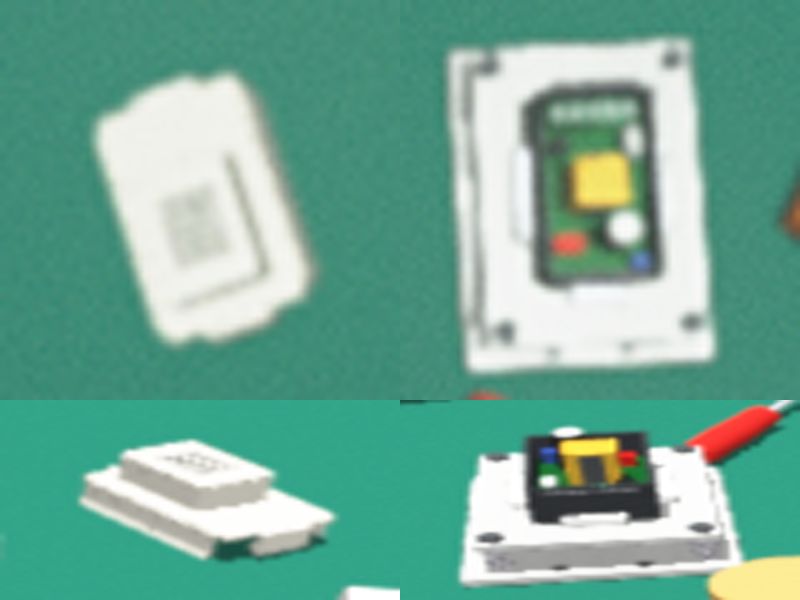

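The cover is at about (0.518, 0.302) with yaw of about +19° and its low end towards +x. The housing is at about (0.567, -0.182), terminal block towards +x, with small yaw. I'm setting out for the cover.

>>> play_rows(
  targets=[0, 0, -4, 0, 0, 0, -8, 0, 59.4, -67.7, -8, 4, 59.4, -67.7, -8, 4, 59.4, -67.7, -8, 4, 59.4, -67.7, -8, 4, 59.4, -67.7, -8, 4, 59.4, -67.7, -8, 4],
  grip=9.3,
)

```text
t: 0.77
tool_pos: [0.3119, -0.3137, 0.3169]
orientation: [-3.099, -0.513, 0.0]
force: [0.4, 0.5, -0.4]
opening: 0.093
gripper_force: 0.0
```

>>> play_rows(
  targets=[39.3, -51.7, 0, 0, 39.3, -51.7, 0, 0, 39.3, -51.7, 0, 0, 39.3, -51.7, 0, 0, 39.3, -51.7, 0, 0, 39.3, -51.7, 0, 0, 39.3, -51.7, 0, 0, 39.3, -51.7, 0, 0],
)

```text
t: 1.43
tool_pos: [0.4171, 0.0027, 0.3173]
orientation: [3.099, 0.514, 0.0]
force: [1.4, 0.2, 0.3]
opening: 0.0934
gripper_force: 0.0
```

```bash
python3 - <<'E'
from h import *
s=read_state();print(s['tool_pos'],s['orientation'])
yaw=2*np.arctan2(s['orientation'][1],s['orientation'][0]);d=np.array([.5177,.302])-s['tool_pos'][:2]
print(np.degrees(yaw),100*(d@[np.cos(yaw),np.sin(yaw)]),100*(d@[np.sin(yaw),-np.cos(yaw)]))
c=eyes.read_camera('wrist');print(np.round(c['T_tool_cam'],3),c['vfov'],c['cx'],c['cy'])
E
```

```text
[0.41706952 0.00274922 0.31733887] [3.09907752e+00 5.14368597e-01 3.88291079e-04]
18.847490164993754 19.1907891028647 -25.069679703044333
[[-0.001  0.97   0.242  0.067]
 [ 1.     0.001  0.001  0.001]
 [ 0.001  0.242 -0.97  -0.147]
 [ 0.     0.     0.     1.   ]] 64.07684570995467 316.63236324975776 194.07146993445232
```

>>> play_rows(
  targets=[19.2, -25.1, 10, 0, 19.2, -25.1, 10, 0, 19.2, -25.1, 10, 0, 19.2, -25.1, 10, 0, 19.2, -25.1, 10, 0, 19.2, -25.1, 10, 0, 19.2, -25.1, 10, 0, 19.2, -25.1, 10, 0],
)

```text
t: 2.15
tool_pos: [0.5176, 0.3022, 0.216]
orientation: [3.099, 0.515, -0.001]
force: [0.2, -0.6, -0.2]
opening: 0.0931
gripper_force: 0.0
```

>>> play_rows(
  targets=[0, 0, 2, 0, 0, 0, 2, 0, 0, 0, 2, 0, 0, 0, 2, 0],
)

```text
t: 2.48
tool_pos: [0.5178, 0.2994, 0.1982]
orientation: [3.099, 0.513, 0.0]
force: [0.1, -0.9, -0.1]
opening: 0.093
gripper_force: 0.0
```

```bash
python3 - <<'E'
from h import *
import pickle
c,M=cam('wrist');pickle.dump((c,M),open('w1.pkl','wb'));print(read_state()['tool_pos'])
cv2.imwrite('pics/w1.png',cv2.resize(c['image'][:,:,::-1],(800,500)))
E
```

```text
[0.51830046 0.29940038 0.19910371]
```

View pics/w1.png

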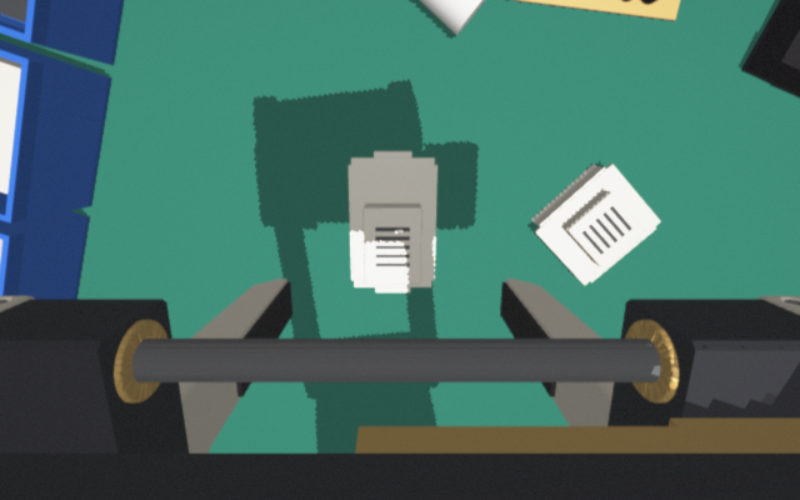

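The cover is straight ahead: plate corners (349,158), (437,158), (434,288) and (350,288), hood front edge (365,205)–(421,205). The low end points along tool +x.

```bash
python3 - <<'E'
from h import *
import pickle
c,M=pickle.load(open('w1.pkl','rb'));s=read_state()
P=lambda u,v,z:pix2w(c,M,u*.8,v*.8,z)[:2]
a,b,d,e=P(349,158,.024),P(437,158,.024),P(434,288,.024),P(350,288,.024)
h1,h2=P(365,205,.05),P(421,205,.05)
print('plate len',np.linalg.norm((a+b-d-e)/2),'w',np.linalg.norm(a-b),np.linalg.norm(d-e),'hood w',np.linalg.norm(h1-h2))
ax=(a+b-d-e); yaw=np.arctan2(ax[1],ax[0]);n=np.array([np.cos(yaw),np.sin(yaw)])
print(np.degrees(yaw),'side yaws',[np.degrees(np.arctan2(*(x-y)[::-1])) for x,y in((a,e),(b,d))],np.degrees(np.arctan2(*(h1-h2)[::-1]))-90)
o=(a+b+d+e)/4;print(o,(h1+h2)/2-.018*n)
ty=2*np.arctan2(s['orientation'][1],s['orientation'][0]);D=o-s['tool_pos'][:2]
print('tool yaw',np.degrees(ty),'dx dy',100*(D@[np.cos(ty),np.sin(ty)]),100*(D@[np.sin(ty),-np.cos(ty)]),s['tool_pos'])
E
```

```text
plate len 0.10844332875174321 w 0.06919922223462661 0.07157541320104129 hood w 0.04162897096771827
18.220515841608414 side yaws [np.float64(17.592943835391896), np.float64(18.84825762416035)] 18.770053702432577
[0.51833084 0.30187327] [0.52127799 0.30237454]
tool yaw -341.21223416702355 dx dy 0.08251896226248698 -0.23313505988605707 [0.51830046 0.29940038 0.19910371]
```

>>> play_rows(
  targets=[0.2, -0.25, 4, 0.5, 0.2, -0.25, 8, 0.5, 0.2, -0.25, 12, 0.5, 0.2, -0.25, 14.4, 0.5, 0.2, -0.25, 15.4, 0.5, 0.2, -0.25, 15.4, 0.5, 0.2, -0.25, 15.4, 0.5],
)

```text
t: 3.12
tool_pos: [0.5201, 0.3031, 0.0456]
orientation: [-3.101, -0.5, -0.004]
force: [-0.1, -0.2, 0.2]
opening: 0.0929
gripper_force: 0.0
```

>>> play_rows(
  targets=[0, 0, 0, 0, 0, 0, 0, 0, 0, 0, 0, 0, 0, 0, 0, 0, 0, 0, 0, 0, 0, 0, 0, 0, 0, 0, 0, 0, 0, 0, 0, 0],
  grip=3.8,
  grip_force=25,
)

```text
t: 3.78
tool_pos: [0.5188, 0.3032, 0.0434]
orientation: [3.101, 0.501, -0.0]
force: [-0.2, -0.7, -0.1]
opening: 0.0444
gripper_force: 0.3
```

>>> play_rows(
  targets=[0, 0, 0, 0, 0, 0, 0, 0, 0, 0, 0, 0, 0, 0, 0, 0],
)

```text
t: 4.12
tool_pos: [0.5188, 0.3032, 0.0434]
orientation: [-3.101, -0.501, 0.0]
force: [-0.3, 0.1, 0.9]
opening: 0.0439
gripper_force: 25.0
```

>>> play_rows(
  targets=[0, 0, -3, 0, 0, 0, -6, 0, 0, 0, -10, 0, 0, 0, -14, 0, 0, 0, -18, 0, 0, 0, -18, 0, 0, 0, -18, 0],
)

```text
t: 4.7
tool_pos: [0.5208, 0.3041, 0.2274]
orientation: [-3.099, -0.501, -0.011]
force: [-0.3, -0.1, -1.5]
opening: 0.0436
gripper_force: 25.0
```

```bash
python3 - <<'E'
from h import *
s=read_state();print(s['tool_pos'],s['orientation'],s['gripper_force'])
yaw=2*np.arctan2(s['orientation'][1],s['orientation'][0]);d=np.array([.53,-.16])-s['tool_pos'][:2]
print(np.degrees(yaw),100*(d@[np.cos(yaw),np.sin(yaw)]),100*(d@[np.sin(yaw),-np.cos(yaw)]))
E
```

```text
[0.5207542  0.30410183 0.22743228] [-3.09940647 -0.50060907 -0.01079618] 24.999672956764698
-341.64990962084147 -13.733398386868123 44.34133223472686
```

>>> play_rows(
  targets=[-22.1, 44.7, -7, 14, -22.1, 44.7, -7, 14, -22.1, 44.7, -7, 14, -22.1, 44.7, -7, 14, -22.1, 44.7, -7, 14, -22.1, 44.7, -7, 14, -22.1, 44.7, -7, 14, -22.1, 44.7, -7, 14],
)

```text
t: 5.37
tool_pos: [0.4715, -0.0253, 0.2678]
orientation: [-3.139, -0.12, 0.005]
force: [1.3, -0.2, -0.7]
opening: 0.0439
gripper_force: 25.0
```

```bash
python3 - <<'E'
from h import *
s=read_state();print(s['tool_pos'],s['orientation'],s['gripper_force'])
yaw=2*np.arctan2(s['orientation'][1],s['orientation'][0]);d=np.array([.452,-.19])-s['tool_pos'][:2]
print(np.degrees(yaw),100*(d@[np.cos(yaw),np.sin(yaw)]),100*(d@[np.sin(yaw),-np.cos(yaw)]))
E
```

```text
[ 0.47151265 -0.02532689  0.26783457] [-3.13868192 -0.11958367  0.00482423] 25.00081691890955
-355.6361762344664 -3.198597540978004 16.271101124097882
```

>>> play_rows(
  targets=[-3.2, 16.3, -3, 0, -3.2, 16.3, -3, 0, -3.2, 16.3, -3, 0, -3.2, 16.3, -3, 0, -3.2, 16.3, -3, 0, -3.2, 16.3, -3, 0, -3.2, 16.3, -3, 0, -3.2, 16.3, -3, 0],
)

```text
t: 6.03
tool_pos: [0.4534, -0.1872, 0.2983]
orientation: [-3.138, -0.121, 0.003]
force: [-0.1, 0.5, -1.1]
opening: 0.044
gripper_force: 25.0
```

```bash
python3 - <<'E'
from h import *
import pickle
c,M=cam('wrist');pickle.dump((c,M),open('w2.pkl','wb'));s=read_state();print(s['tool_pos'],s['orientation'],s['gripper_force'],s['force'])
cv2.imwrite('pics/w2.png',cv2.resize(c['image'][:320,160:560,::-1],(750,600),interpolation=cv2.INTER_CUBIC))
E
```

```text
[ 0.45358215 -0.1870745   0.2986188 ] [-3.13792455e+00 -1.22224604e-01  2.27879424e-03] 24.99980326741934 [-0.08828367  0.25648724 -0.56283117]
```

View pics/w2.png

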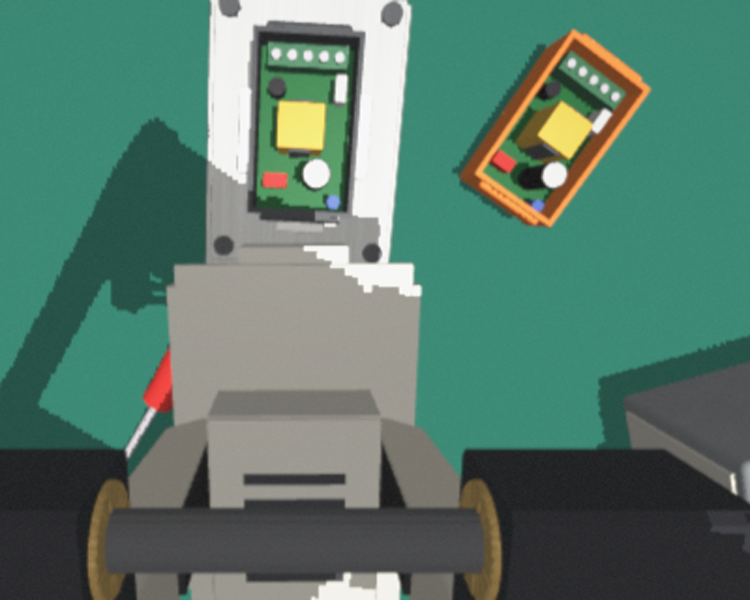

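Housing top corners in the crop (scale 1.875, offset 160,0): (254,27), (364,33), (350,217), (248,210). Held cover: hood top front edge (208,417)–(380,417), plate front edge about (172,266)–(415,266). Terminal block is towards tool +x, so the orientation is right.

```bash
python3 - <<'E'
from h import *
import pickle
c,M=pickle.load(open('w2.pkl','rb'));s=read_state()
P=lambda u,v,z:pix2w(c,M,160+u/1.875,v/1.875,z)[:2]
a,b,d,e=[P(*p,.082) for p in((254,27),(364,33),(350,217),(248,210))]
y=lambda v:np.degrees(np.arctan2(v[1],v[0]))
print('len',np.linalg.norm(a-e),np.linalg.norm(b-d),'w',np.linalg.norm(a-b),np.linalg.norm(d-e))
print('yaws',y(a-e),y(b-d),y(a-b)-90,y(e-d)-90)
o=(a+b+d+e)/4;print('housing',o)
z=s['tool_pos'][2]
h1,h2=P(208,417,z+.005),P(380,417,z+.005);print('hood w',np.linalg.norm(h1-h2),y(h1-h2)-90)
p1,p2=P(172,266,z-.021),P(415,266,z-.021);print('plate w',np.linalg.norm(p1-p2))
ty=2*np.arctan2(s['orientation'][1],s['orientation'][0]);ex=np.array([np.cos(ty),np.sin(ty)]);ey=np.array([np.sin(ty),-np.cos(ty)])
t=s['tool_pos'][:2]
L=lambda p:(100*((p-t)@ex),100*((p-t)@ey))
print('tool yaw',np.degrees(ty)%360,'hood mid',L((h1+h2)/2),'plate end',L((p1+p2)/2),'housing',L(o))
print('tilt z axis',R.from_rotvec(s['orientation']).as_matrix()[:,2], 'fix posts',np.mean([P(*p,.05) for p in((230,6),(393,13),(222,245),(372,253))],axis=0))
E
```

```text
len 0.09710684401283598 0.09810105437751676 w 0.060325862287206794 0.060047413526928904
yaws 1.3706162960937778 1.2046487889522082 1.5144759773767618 0.566857957255877
housing [ 0.56943103 -0.18411153]
hood w 0.04276205429118356 4.422308601545637
plate w 0.067175564370508
tool yaw 4.4611752367338795 hood mid (np.float64(1.8107118907488444), np.float64(0.0726320172777518)) plate end (np.float64(5.308230210893672), np.float64(0.057899794331160756)) housing (np.float64(11.572836351800477), np.float64(0.605714037084087))
tilt z axis [-0.00150034  0.00123034 -0.99999812] fix posts [ 0.56806976 -0.18475303]
```

>>> play_rows(
  targets=[11.5, 0.55, 2, 3.3, 11.5, 0.55, 5, 3.3, 11.5, 0.55, 8, 3.3, 11.5, 0.55, 11, 3.3, 11.5, 0.55, 13.5, 3.3, 11.5, 0.55, 13.5, 3.3, 11.5, 0.55, 13.5, 3.3, 11.5, 0.55, 13.5, 3.3],
)

```text
t: 6.75
tool_pos: [0.5694, -0.1849, 0.1669]
orientation: [3.141, 0.031, 0.003]
force: [0.1, -0.5, -0.8]
opening: 0.0441
gripper_force: 25.0
```

>>> play_rows(
  targets=[0, 0, 0, 0, 0, 0, 0, 0, 0, 0, 0, 0],
)

```text
t: 7.0
tool_pos: [0.5698, -0.186, 0.1675]
orientation: [3.14, 0.028, 0.006]
force: [-0.3, -1.1, -1.4]
opening: 0.0439
gripper_force: 25.0
```

```bash
cat > st.py <<'E'
from h import *
s=read_state();ty=2*np.arctan2(s['orientation'][1],s['orientation'][0])
ex=np.array([np.cos(ty),np.sin(ty)]);ey=np.array([np.sin(ty),-np.cos(ty)])
D=np.array([.5694,-.1841])-.0005*ey-s['tool_pos'][:2]
print(s['t'],s['tool_pos'],'yaw',np.degrees(ty)%360,'need',100*D@ex,100*D@ey,'F',s['force'],s['wrist_torque'])
E
python3 st.py; python3 - <<'E'
from h import *
c,M=cam('scene');o=np.array([.5694,-.1841,.1]);u,v=map(int,w2pix(c,M,o));print(u,v)
cv2.imwrite('pics/s2.png',cv2.resize(c['image'][v-55:v+55,u-70:u+70,::-1],(764,600),interpolation=cv2.INTER_CUBIC))
E
```

```text
7.0 [ 0.56975231 -0.18604707  0.16753348] yaw 1.037065880897474 need -0.031701558327165445 -0.24531255233203647 F [-0.26373811 -1.07485066 -1.4401205 ] [ 0.07210157  0.02003068 -0.00771046]
246 196
```

View pics/s2.png

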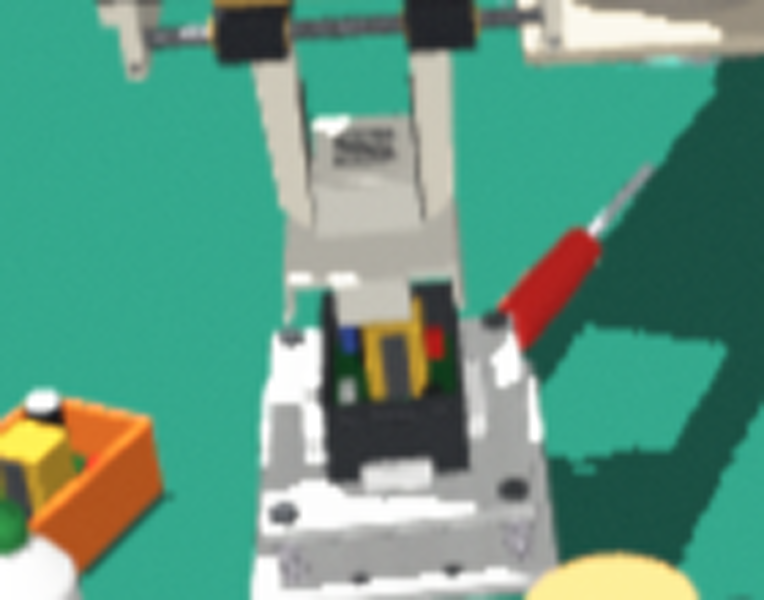

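The scene view shows the cover hovering right way round (low end towards the camera, clip at (372,300)) in line with the housing (front rim at (397,475)). Single pose readings are noisy, so I'll average.

```bash
python3 - <<'E'
from h import *
A=[];O=[];F=[];W=[]
for i in range(12):
    eyes.read_camera('top');s=read_state();A.append(s['tool_pos']);O.append(s['orientation']*np.sign(s['orientation'][0]));F.append(s['force']);W.append(s['wrist_torque'])
print(np.mean(A,0),np.std(A,0),np.mean(O,0),np.std(O,0),np.mean(F,0),np.std(F,0),np.mean(W,0))
o=np.mean(O,0);print('yaw',np.degrees(2*np.arctan2(o[1],o[0])))
c,M=cam('scene');t=np.mean(A,0);yaw=np.radians(1.15);r=lambda x,y:np.array([x*np.cos(yaw)-y*np.sin(yaw),x*np.sin(yaw)+y*np.cos(yaw)])
def crop(p): u,v=w2pix(c,M,p);return round((u-176)*764/140,1),round((v-141)*600/110,1)
for n,q in {'clipL':(.059,-.015),'clipR':(.059,.015)}.items(): print(n,crop([*(t[:2]+r(*q)),t[2]-.041]))
for n,q in {'topfL':(.05,-.031),'topfR':(.05,.031)}.items(): print(n,crop([*(np.array([.5694,-.1841])+r(*q)),.082]))
E
```

```text
[ 0.56872208 -0.18558017  0.16506759] [0.00019493 0.00013431 0.00055803] [3.14121183e+00 2.85217027e-02 5.50919948e-04] [0.00027647 0.00016281 0.00122412] [ 0.09408169 -0.05008537 -1.00659794] [0.43162014 0.49129705 0.42945679] [0.03518602 0.00639693 0.00151087]
yaw 1.040444499283479
clipL (np.float64(339.3), np.float64(328.4))
clipR (np.float64(412.4), np.float64(322.3))
topfL (np.float64(315.2), np.float64(404.6))
topfR (np.float64(461.4), np.float64(391.8))
```

>>> play_rows(
  targets=[0, -0.1, 1, 0, 0, -0.1, 2.5, 0, 0, -0.1, 2.5, 0, 0, -0.1, 2.5, 0, 0, -0.1, 2.5, 0],
)

```text
t: 8.12
tool_pos: [0.5686, -0.1844, 0.1398]
orientation: [-3.141, -0.029, 0.001]
force: [0.3, 1.0, -1.4]
opening: 0.044
gripper_force: 25.0
```

```bash
python3 - <<'E'
from h import *
A=[];I=[]
for i in range(6):
    c,M=cam('scene');A.append(read_state()['tool_pos']);I.append(c['image'].astype(float))
print(np.mean(A,0))
I=np.mean(I,0).astype(np.uint8)[170:240,215:285,::-1];cv2.imwrite('pics/s3.png',cv2.resize(I,(600,600),interpolation=cv2.INTER_CUBIC))
t=np.mean(A,0);yaw=np.radians(1.1);r=lambda x,y:np.array([x*np.cos(yaw)-y*np.sin(yaw),x*np.sin(yaw)+y*np.cos(yaw)])
def crop(p): u,v=w2pix(c,M,p);return round((u-215+.5)*60/7-.5,1),round((v-170+.5)*60/7-.5,1)
for y in(-.015,.015): print('clip bottom',crop([*(t[:2]+r(.059,y)),t[2]-.041]))
for y in(-.033,.033): print('plate top front',crop([*(t[:2]+r(.054,y)),t[2]-.021]))
for y in(-.022,.022): print('hood top front',crop([*(t[:2]+r(.018,y)),t[2]+.005]))
h=np.array([.5694,-.1841])
for y in(-.031,.031): print('house front top/bottom',crop([*(h+r(.05,y)),.082]),crop([*(h+r(.05,y)),.055]))
E
```

```text
[ 0.56907136 -0.18461999  0.14051451]
clip bottom (np.float64(215.5), np.float64(349.5))
clip bottom (np.float64(328.6), np.float64(339.7))
plate top front (np.float64(138.9), np.float64(282.1))
plate top front (np.float64(389.6), np.float64(261.3))
hood top front (np.float64(172.4), np.float64(127.5))
hood top front (np.float64(336.7), np.float64(114.9))
house front top/bottom (np.float64(164.5), np.float64(391.0)) (np.float64(175.3), np.float64(472.2))
house front top/bottom (np.float64(394.1), np.float64(370.9)) (np.float64(401.4), np.float64(451.6))
```

View pics/s3.png

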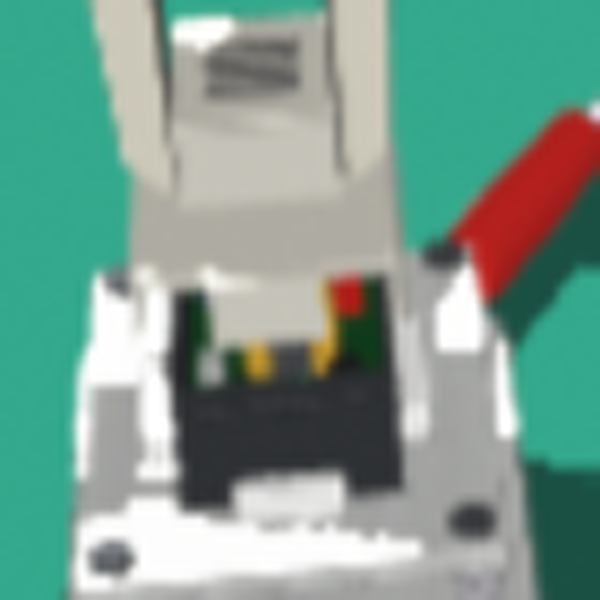

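Clip and plate match their predicted positions, but the housing front (about 178–400 px) looks about 2–3 mm towards +y of my estimate. I'll check the edges numerically.

```bash
python3 - <<'E'
from h import *
import pickle
from scipy.optimize import least_squares
c,M=cam('scene');g=c['image'].mean(2)
def edges(row,lo,hi,th):  # subpixel crossing of threshold into dark
    p=g[row]; d=[u for u in range(lo,hi) if (p[u]-th)*(p[u+1]-th)<0]
    return [round(u+(th-p[u])/(p[u+1]-p[u]),2) for u in d]
yaw=np.radians(1.1)
for v in (217,219,221,223,225,227):
    e=edges(v,228,270,110); 
    # front face plane x=h+.05 : intersect
    out=[]
    for u in (e[0],e[-1]):
        d=M[:3,:3]@np.array([(u-c['cx'])/f(c),-(v-c['cy'])/f(c),-1]);k=(.5694+.05-M[0,3])/d[0];out.append((M[:3,3]+k*d)[1:].round(4).tolist())
    print(v,e,out,'mid y',(out[0][0]+out[1][0])/2)
c,M=pickle.load(open('top.pkl','rb'));g=c['image'].mean(2)
for v in range(182,211,3):
    e=edges(v,370,415,110)
    print('top',v,e,[pix2w(c,M,u,v,.082)[:2].round(4).tolist() for u in ((e[0],e[-1]) if e else ())], (pix2w(c,M,(e[0]+e[-1])/2,v,.082)[1] if e else ''))
E
```

```text
217 [np.float64(234.82), np.float64(260.99)] [[-0.2123, 0.0763], [-0.1519, 0.0705]] mid y -0.18209999999999998
219 [np.float64(235.25), np.float64(260.85)] [[-0.2119, 0.0706], [-0.1527, 0.0649]] mid y -0.18230000000000002
221 [np.float64(235.2), np.float64(261.26)] [[-0.2127, 0.0649], [-0.1522, 0.059]] mid y -0.18245
223 [np.float64(235.44), np.float64(261.54)] [[-0.2127, 0.0592], [-0.1519, 0.0532]] mid y -0.18230000000000002
225 [np.float64(235.72), np.float64(245.32), np.float64(254.62), np.float64(261.54)] [[-0.2127, 0.0534], [-0.1523, 0.0474]] mid y -0.1825
227 [np.float64(235.32), np.float64(241.42), np.float64(255.58), np.float64(259.59)] [[-0.2142, 0.0477], [-0.1574, 0.042]] mid y -0.18580000000000002
top 182 [np.float64(376.73), np.float64(380.38), np.float64(396.08), np.float64(398.12), np.float64(407.98), np.float64(411.9), np.float64(413.1), np.float64(414.69)] [[0.6047, -0.1455], [0.6024, -0.2573]] -0.20143125432559308
top 185 [np.float64(376.89), np.float64(393.02), np.float64(397.7), np.float64(398.25), np.float64(407.94), np.float64(414.67)] [[0.5956, -0.1456], [0.5934
[... 1128 characters left out ...]
 203 [np.float64(378.69), np.float64(380.6), np.float64(387.08), np.float64(390.91), np.float64(397.48), np.float64(399.54), np.float64(409.88), np.float64(411.57), np.float64(413.4), np.float64(414.38)] [[0.5419, -0.1487], [0.5399, -0.2531]] -0.20093496286021195
top 206 [np.float64(378.59), np.float64(381.21), np.float64(388.44), np.float64(394.94), np.float64(397.51), np.float64(399.77), np.float64(409.97), np.float64(412.5), np.float64(413.43)] [[0.5331, -0.1481], [0.5311, -0.2498]] -0.19898695332635488
top 209 [np.float64(378.73), np.float64(381.53), np.float64(397.81), np.float64(399.33), np.float64(409.96), np.float64(412.12)] [[0.5242, -0.1481], [0.5223, -0.2456]] -0.19686820820110226
```

>>> play_rows(
  targets=[0.03, -0.15, 0, 0, 0.03, -0.15, 0.5, 0, 0.03, -0.15, 1, 0, 0.03, -0.15, 1.5, 0, 0.03, -0.15, 2, 0, 0.03, -0.15, 2.2, 0, 0.03, -0.15, 2.2, 0, 0.03, -0.15, 2.2, 0],
)

```text
t: 9.13
tool_pos: [0.5688, -0.1829, 0.1175]
orientation: [-3.141, -0.029, 0.001]
force: [0.6, 0.2, 0.2]
opening: 0.0438
gripper_force: 25.0
```

```bash
cat > av.py <<'E'
from h import *
A=[]
for i in range(4):
    eyes.read_camera('top');s=read_state();A.append(np.r_[s['tool_pos'],s['force'],s['wrist_torque'],R.from_rotvec(s['orientation']).as_matrix()[:2,2]])
print(s['t'],np.mean(A,0).round(4))
E
python3 av.py; python3 - <<'E'
from h import *
c,M=cam('scene')
cv2.imwrite('pics/s4.png',cv2.resize(c['image'][170:240,215:285,::-1],(600,600),interpolation=cv2.INTER_CUBIC))
E
```

```text
9.3333 [ 5.690e-01 -1.830e-01  1.180e-01  2.613e-01 -3.083e-01 -9.700e-01
  4.350e-02  1.470e-02  7.100e-03  2.000e-04 -1.000e-04]
```

View pics/s4.png

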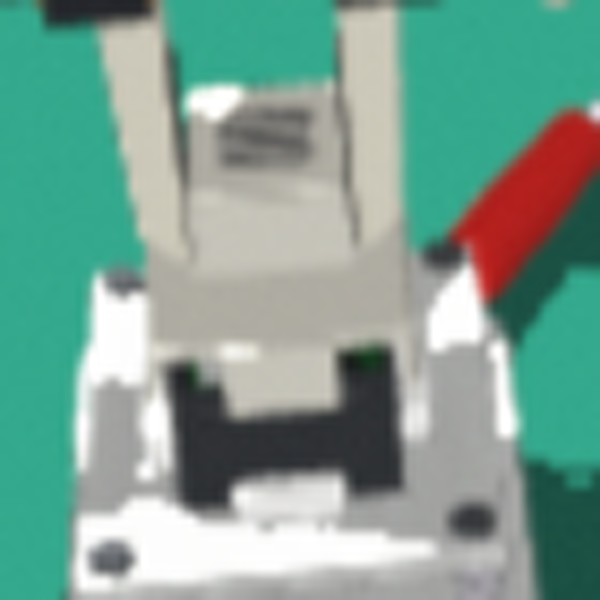

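Cover is centred, skirts straddling the housing, only its own weight felt. Now the press, in small steps.

>>> play_rows(
  targets=[0, 0, 0, 0, 0, 0, 0.1, 0, 0, 0, 0.2, 0, 0, 0, 0.3, 0, 0, 0, 0.4, 0, 0, 0, 0.5, 0, 0, 0, 0.6, 0, 0, 0, 0.6, 0],
  grip_force=45,
)

```text
t: 10.05
tool_pos: [0.5695, -0.1831, 0.1124]
orientation: [3.141, 0.029, 0.002]
force: [1.2, 0.1, 3.6]
opening: 0.0441
gripper_force: 45.0
```

```bash
python3 av.py
```

```text
10.25 [ 5.6940e-01 -1.8310e-01  1.1230e-01  1.8786e+00  3.4360e-01  4.4338e+00
  5.6100e-02 -4.7820e-01 -8.3000e-03  1.2000e-03 -4.0000e-04]
```

Contact is felt mostly at clip a, with the force pushing +x, so I'll shift slightly in +x.

>>> play_rows(
  targets=[0.1, 0, 0, 0, 0.1, 0, 0, 0, 0.1, 0, 0, 0],
)

```text
t: 10.5
tool_pos: [0.5698, -0.1831, 0.1117]
orientation: [3.141, 0.029, -0.001]
force: [0.4, -0.6, 4.4]
opening: 0.0439
gripper_force: 45.0
```

```bash
python3 av.py
```

```text
10.7 [ 5.6980e-01 -1.8310e-01  1.1170e-01  7.3700e-02 -8.4560e-01  4.6128e+00
 -1.9190e-01 -1.2770e-01  7.5000e-03 -2.0000e-04 -2.0000e-04]
```

Balanced now. I'll continue pressing.

>>> play_rows(
  targets=[0, 0, 0.1, 0, 0, 0, 0.2, 0, 0, 0, 0.3, 0, 0, 0, 0.4, 0, 0, 0, 0.4, 0, 0, 0, 0.4, 0],
)

```text
t: 11.2
tool_pos: [0.5701, -0.1831, 0.1083]
orientation: [3.141, 0.029, 0.001]
force: [-0.0, -0.8, 7.5]
opening: 0.0437
gripper_force: 45.0
```

```bash
python3 av.py
```

```text
11.4 [ 5.7010e-01 -1.8300e-01  1.0830e-01 -3.2500e-01 -4.2010e-01  7.5139e+00
 -6.5800e-02  8.4300e-02  1.0000e-02  5.0000e-04 -2.0000e-04]
```

>>> play_rows(
  targets=[0, 0, 0.1, 0, 0, 0, 0.2, 0, 0, 0, 0.3, 0, 0, 0, 0.4, 0, 0, 0, 0.4, 0, 0, 0, 0.4, 0],
)

```text
t: 11.9
tool_pos: [0.5704, -0.1831, 0.1048]
orientation: [3.141, 0.029, 0.002]
force: [-1.1, 0.3, 9.7]
opening: 0.0433
gripper_force: 45.0
```

>>> play_rows(
  targets=[0, 0, 0.1, 0, 0, 0, 0.2, 0, 0, 0, 0.2, 0, 0, 0, 0.2, 0],
)

```text
t: 12.23
tool_pos: [0.5706, -0.1831, 0.1031]
orientation: [3.141, 0.029, 0.002]
force: [0.0, 0.3, 12.0]
opening: 0.044
gripper_force: 45.0
```

```bash
python3 av.py
```

```text
12.4333 [ 5.70600e-01 -1.83100e-01  1.03100e-01 -8.50700e-01  4.69900e-01
  1.22013e+01  1.01300e-01  3.59000e-01  1.98000e-02  1.50000e-03
 -5.00000e-04]
```

>>> play_rows(
  targets=[-0.05, 0, 0.1, 0, -0.05, 0, 0.2, 0, -0.05, 0, 0.2, 0, -0.05, 0, 0.2, 0],
)

```text
t: 12.77
tool_pos: [0.5703, -0.1832, 0.1015]
orientation: [3.141, 0.029, 0.003]
force: [-1.4, 0.2, 13.6]
opening: 0.0439
gripper_force: 45.0
```

```bash
python3 av.py
```

```text
12.9667 [ 5.7040e-01 -1.8320e-01  1.0150e-01 -1.1241e+00  7.0320e-01  1.3232e+01
  1.7430e-01  2.6820e-01  9.0000e-03  2.2000e-03 -7.0000e-04]
```

>>> play_rows(
  targets=[-0.05, 0, 0.05, 0, -0.05, 0, 0.1, 0, -0.05, 0, 0.15, 0, -0.05, 0, 0.15, 0],
)

```text
t: 13.3
tool_pos: [0.5696, -0.1831, 0.0992]
orientation: [3.141, 0.029, 0.002]
force: [2.0, -0.2, 9.6]
opening: 0.0434
gripper_force: 45.0
```

>>> play_rows(
  targets=[0, 0, 0.05, 0, 0, 0, 0.1, 0, 0, 0, 0.15, 0, 0, 0, 0.15, 0],
)

```text
t: 13.63
tool_pos: [0.5696, -0.1831, 0.0978]
orientation: [3.141, 0.029, 0.002]
force: [-0.5, -0.4, 10.9]
opening: 0.0437
gripper_force: 45.0
```

```bash
python3 av.py
```

```text
13.8333 [ 5.69600e-01 -1.83100e-01  9.79000e-02 -3.93800e-01  2.48200e-01
  1.04089e+01  1.57100e-01  1.53800e-01 -8.90000e-03  1.40000e-03
 -4.00000e-04]
```

The force fell from 13.2 to 9.6 N, so the clips have snapped. A slight extra press, within the 18 N limit, to confirm it's home.

>>> play_rows(
  targets=[0, 0, 0.05, 0, 0, 0, 0.1, 0, 0, 0, 0.15, 0, 0, 0, 0.2, 0, 0, 0, 0.2, 0],
)

```text
t: 14.25
tool_pos: [0.5696, -0.1831, 0.0961]
orientation: [3.141, 0.029, 0.002]
force: [-0.9, 0.1, 12.4]
opening: 0.0435
gripper_force: 45.0
```

```bash
python3 av.py
```

```text
14.45 [ 5.69600e-01 -1.83100e-01  9.61000e-02 -1.11250e+00  4.57500e-01
  1.23024e+01  2.36900e-01  3.36300e-01  1.48000e-02  1.40000e-03
 -4.00000e-04]
```

>>> play_rows(
  targets=[0, 0, -0.15, 0, 0, 0, -0.3, 0, 0, 0, -0.45, 0, 0, 0, -0.6, 0, 0, 0, -0.75, 0, 0, 0, -0.85, 0, 0, 0, -0.85, 0, 0, 0, -0.85, 0],
)

```text
t: 15.12
tool_pos: [0.5693, -0.183, 0.1035]
orientation: [3.141, 0.029, 0.001]
force: [2.5, -0.9, 5.4]
opening: 0.0437
gripper_force: 45.0
```

```bash
python3 av.py
```

```text
15.3167 [ 5.6930e-01 -1.8300e-01  1.0350e-01  3.1848e+00 -8.3700e-01  5.0642e+00
 -1.1110e-01 -4.4640e-01 -1.0200e-02  9.0000e-04 -2.0000e-04]
```

>>> play_rows(
  targets=[0, 0, -0.1, 0, 0, 0, -0.15, 0, 0, 0, -0.2, 0, 0, 0, -0.2, 0, 0, 0, -0.2, 0],
)

```text
t: 15.73
tool_pos: [0.5687, -0.1828, 0.1051]
orientation: [-3.141, -0.029, 0.001]
force: [1.3, -0.4, 3.8]
opening: 0.0437
gripper_force: 45.0
```

```bash
python3 av.py
```

```text
15.9333 [ 5.6870e-01 -1.8280e-01  1.0510e-01  1.3530e+00  4.5500e-02  3.2473e+00
 -8.1000e-03 -2.0170e-01 -1.6700e-02 -5.0000e-04  2.0000e-04]
```

>>> play_rows(
  targets=[0, 0, -0.05, 0, 0, 0, -0.1, 0, 0, 0, -0.1, 0],
)

```text
t: 16.18
tool_pos: [0.5684, -0.1828, 0.1058]
orientation: [-3.141, -0.029, 0.002]
force: [-0.0, 1.2, 1.8]
opening: 0.0437
gripper_force: 45.0
```

```bash
python3 av.py
```

```text
16.3833 [ 5.6840e-01 -1.8270e-01  1.0580e-01 -7.3660e-01  3.8030e-01  1.1925e+00
  5.2200e-02  4.2700e-02 -1.9800e-02 -1.2000e-03  5.0000e-04]
```

>>> play_rows(
  targets=[0, 0, 0, 0, 0, 0, 0, 0, 0, 0, 0, 0, 0, 0, 0, 0, 0, 0, 0, 0, 0, 0, 0, 0, 0, 0, 0, 0, 0, 0, 0, 0],
  grip=8,
)

```text
t: 17.05
tool_pos: [0.5689, -0.1829, 0.1063]
orientation: [-3.141, -0.029, -0.0]
force: [-0.4, 0.9, 0.8]
opening: 0.0797
gripper_force: 0.0
```

>>> play_rows(
  targets=[0, 0, -1, 0, 0, 0, -3, 0, 0, 0, -6, 0, 0, 0, -9, 0, -4, 0, -12, 0, -8, 0, -12, 0, -11, 0, -14, 0, -11, 0, -14, 0],
)

```text
t: 17.72
tool_pos: [0.4563, -0.1857, 0.2517]
orientation: [3.138, 0.027, 0.007]
force: [-0.3, 0.1, -0.2]
opening: 0.0802
gripper_force: 0.0
```

```bash
python3 av.py; python3 - <<'E'
from h import *
c,M=cam('scene');a=cv2.resize(c['image'][165:245,210:290,::-1],(400,400),interpolation=cv2.INTER_CUBIC)
c,M=cam('wrist');b=cv2.resize(c['image'][:,:,::-1],(400,250))
b=np.vstack([b,np.zeros((150,400,3),np.uint8)])
cv2.imwrite('pics/fin.png',np.hstack([a,b]))
E
```

```text
17.9167 [ 0.459  -0.1854  0.2483  0.0976  0.4952  0.0516  0.022  -0.0234  0.0143
  0.0032 -0.0017]
```

View pics/fin.png

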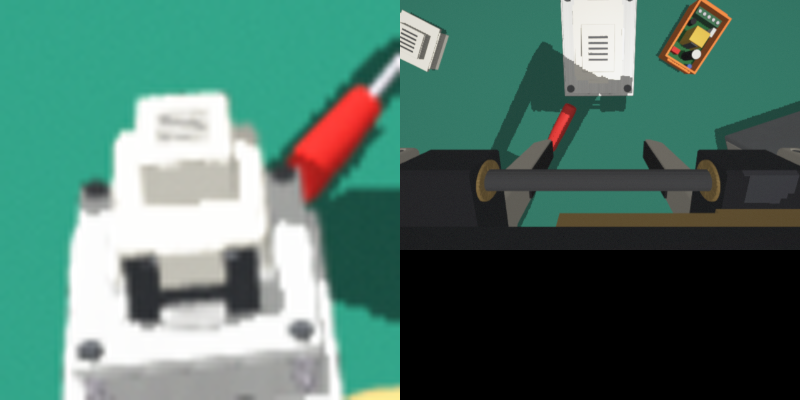

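The cover sits level on the housing. A quick numeric check of its height.

```bash
python3 - <<'E'
from h import *
I=[]
for i in range(4):
    c,M=cam('scene');I.append(c['image'].astype(float))
g=np.mean(I,0).mean(2)
yaw=np.radians(1.1);r=lambda x,y:np.array([.569+x-y*yaw,-.183+x*yaw+y])
for dz in (0,.003,.006):
    print(dz,'plate low front edge',[np.round(w2pix(c,M,[*r(.054,y),.082+dz]),2).tolist() for y in(-.024,.024)],'clip bottom',np.round(w2pix(c,M,[*r(.059,0),.066+dz]),2),'hood top rear mid',np.round(w2pix(c,M,[*r(-.042,0),.112+dz]),2))
for u in (237,260): print(u,g[210:226,u].round())
print('clip',g[214:228,248].round(),'hood',g[180:190,246].round())
E
```

```text
0 plate low front edge [[237.26, 215.73], [258.06, 213.9]] clip bottom [248.36 221.65] hood top rear mid [246.13 183.68]
0.003 plate low front edge [[237.13, 214.66], [257.96, 212.83]] clip bottom [248.24 220.59] hood top rear mid [246.02 182.63]
0.006 plate low front edge [[236.99, 213.59], [257.86, 211.76]] clip bottom [248.12 219.54] hood top rear mid [245.9  181.58]
237 [254. 254. 254. 254. 248. 207. 129.  60.  49.  49.  49.  49.  48.  49.
  50.  50.]
260 [254. 254. 248. 206. 129.  69.  58.  55.  55.  55.  54.  52.  51.  49.
  48.  49.]
clip [251. 230. 194. 189. 189. 189. 186. 162. 102.  55.  59. 123. 180. 209.] hood [118. 119. 118. 138. 236. 253. 248. 233. 227. 195.]
```

Both ends match the home height to within a pixel, so I'm handing the job in.

```bash
python3 -c "
from plant import workorder
print(workorder.close_job())"
```

```text
the job is handed in; nothing more can be done
None
```

I fitted the cover onto the housing the right way round and pressed it home with about 14 N at most. Both clips snapped, judging by the force drop and the camera heights. The nest is back at its top stop, the gripper is clear, and the job is handed in, but no verdict was returned.

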